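Load the supply carousel and bring the glue bottle round

TASK

Slide the flat round steel tin along the plywood board, never lifting it, through the opening in the fence and fully home into the empty carousel pocket facing the opening. Then turn the carousel by one click, the way that brings the pocket with the glue bottle round to the opening, and leave it resting in its click. Keep everything upright, and do not shift the tape roll, the glass jar or the glue gun.

Things in the scene. Friction and masses are not known exactly. Their poses are not given: they have to be found in the camera images.
- carousel: fixed plywood board, 12 mm thick, that carries the carousel. Origin on the wheel's vertical axis at bench level (z 0). In its own frame, mm: board x -180..180, y -415..155, top z 12; the wheel is round the origin; the opening looks to -y. Tin, tape roll and jar stand on the free part, y below about -200
- gate (a point): fixed point amid the gap in the fence, 137 mm from the axis towards the board's -y, on the board. Fixed plywood fence: 35 mm high (top z 47), inner radius 137, 5 mm thick, round the wheel but for 36 degrees either side of -y (gap about 160 mm). Two guides as high, 6 mm thick, flare out beside the gap from board frame (+-82,-113) to (+-108,-160)
- hub (a point): centre of the hub's top (z 73; hub radius 22). Wheel: wooden disc of radius 134, top z 12.5 (0.5 mm proud of the board), with six radial walls 6 mm thick, out to radius 132, tops at z 52, at 30, 90, 150 ... degrees from the board's x axis at joint 0; between them six wedge-shaped pockets, open outwards
- wheel (a joint): turn of the carousel wheel about its vertical axis, rad, 0 at the start, positive anticlockwise from above. It rests by itself every 60 degrees (1.047 rad; six clicks a turn) and stays there if only lightly touched; about 1 to 2 N at a peg turns it out of a rest, and past halfway it pulls itself on into the next
- opening (a point): fixed point on the board: 88 mm from the wheel's axis towards the board's -y, on the wheel's disc (z=12.5): where a thing in the pocket facing the opening stands
- pocket (a point): point on the wheel, 88 mm from the axis, on the disc: middle of the empty pocket that faces the opening at the start; turns with the wheel. Pushed radially inwards the tin stops, touching both walls, with its centre about 86 mm from the axis: fully home. Out to 97 mm it still passes the fence.
- peg_a (a point): centre of the top (z 100) of an upright wooden peg, 14 mm diameter, on the outer end (radius 115) of the wall on the board's +x side of that empty pocket (at -60 degrees in the board's frame at the start). Each wall has such a peg; they stand above walls, fence and tin and serve to push the wheel round
- peg_b (a point): the same on the wall on the board's -x side of that pocket (at -120 degrees in the board's frame at the start)
- tin: the tin to load: flat round lidded steel tin, 80 mm diameter, 50 mm high, 0.17 to 0.35 kg, standing on the free part of the board; origin at the centre of its underside, z up
- bottle: white glue bottle, 58 mm diameter, 100 mm high with its cap, standing in one of the two pockets next to the empty one (either side); origin at the centre of its underside
- carton: cardboard carton 50 x 50 x 60 mm high, in the pocket on the other side; origin at the centre of its underside
- spool: wooden spool, 64 mm diameter, 55 mm high, in the pocket opposite the opening at the start; the remaining two pockets are empty; origin at the centre of its underside
- tape: roll of brown tape lying flat on the free part of the board, outside diameter 90 mm, hole 60 mm, 48 mm high; bystander; origin at the centre of its underside
- jar: glass jar with lid and paper label, 66 mm diameter, 75 mm high, on the free part of the board; bystander; origin at the centre of its underside
- gun: cordless blue glue gun on its stand, on the bench beside the board, about 150 mm (its x) by 75 mm, 93 mm high; bystander; origin at the centre of its underside
Mind the look-alikes: they are no part of the job. Leave any orange, purple or red look-alike of the tin alone.

How it is judged:
On the way, in this order (a step that is already met when the one before it is completed fails the run):
1. the tin stands fully home in the empty pocket at the opening, the wheel still in its first click (horizontal distance between tin and pocket below 0.012 m and value of joint wheel between -0.12 and 0.12 rad), for 0.2 s.
2. the wheel has been turned one click and the glue bottle stands at the opening ((value of joint wheel between 0.95 and 1.145 rad or value of joint wheel between -1.145 and -0.95 rad) and horizontal distance between bottle and opening below 0.022 m), for 0.2 s.
At the end, for the whole second after the job is handed in: tin centre within 12 mm (horizontally) of the middle of its pocket; wheel resting one click (1.047 rad, within 0.1) from its start; glue bottle within 22 mm of the point at the opening; tin, bottle, carton and spool upright (within 0.2 rad); wheel and tin at rest (all of step 2 and horizontal distance between tin and pocket below 0.012 m and angle between each of bottle, carton, spool, tin's own z axis and vertical below 0.2 rad and linear speed of tin below 0.02 m/s and velocity of joint wheel between -0.05 and 0.05 rad/s); the robot touches nothing.
It fails at once if the tin is lifted more than 12 mm off the board, or tipped over by more than 0.35 rad (height (world z) of tin above 0.0245 m or angle between tin's own z axis and vertical above 0.35 rad).
It fails at once if the tape roll, jar or glue gun is shifted by more than 20 mm (distance of any of tape, jar, gun from where it was at the start of the episode above 0.02 m).
It fails at once if the wheel is turned well past one click (value of joint wheel above 1.4 rad or value of joint wheel below -1.4 rad).
It also fails if it takes over 58 s, if anything falls off the work surface, if the arm or the gripper's body presses on something with over 40 N, if the wrist force passes 120 N, or if a joint passes its speed limit or range.

ROBOT

A 6-joint arm with a two-finger parallel gripper is mounted at the origin on the work surface. World frame = base frame: x ahead of the robot, y to its left, z up, the work surface at z = 0. Lengths are in m, angles in rad, forces in N, time in s.
With the tool pointing down it reaches from about 0.375 to 0.975 m from the base axis. Payload 3.8 kg.
Tool frame: the origin (TCP) lies at the very end of the fingers, on their centre line; the grasp point (between the pads) lies 19 mm behind it; z points along the fingers, y is the line along which they close (so a half turn about z gives the same grasp; the last joint's range is limited). The gripper opens to 85 mm and grips with 20 to 120 N. Pads are 22 mm wide; open, the fingers measure 114 mm over their backs; the gripper's body (76 mm by 85 mm) begins 54 mm behind the grasp point. The pads swing forward as they close: fully open they stand 13 mm farther back than shut.
Start: joints at [1.11, 0.264, 1.604, -0, 1.274, -0.037], TCP at [0.278, 0.615, 0.231] pointing down, gripper open.
Joint ranges: [-2.63, 2.63], [-0.94, 2.18], [0.31, 2.57], [-1.31, 4.45], [0, 2.66], [-2.55, 2.55]. Speed limits (rad/s): [2.57, 2.57, 3.14, 3.14, 3.14, 3.14].

INTERFACE

Orientations are given as a rotation vector (axis times angle).
In Python, from workcell import monitor, viewer, job gives the robot as it stands. The module is installed in compiled form; this text tells all that it offers.
- The arm moves only by the tool step_arm, never from a script. Its argument "series" is one flat list of numbers, 4 for each row, row after row: the shift along the tool's x, y, z in m, then the turn about the tool's z in rad. A call has 1 to 8 rows; each row is the pose to reach, as a shift and turn from the pose commanded when the call began, along the tool's axes at that moment; what a row does not reach only later rows make up. A row lasts 1/8 s, in which the tool goes at most 62.5 mm and 10.7 degrees, less where a joint would pass 70% of its speed; a pose out of reach is approached as far as the arm can. A call with a gripper value outside its range is refused whole. "gripper" is the opening, from 0 (shut) to 1 (fully open), set as the call begins (left out, the last holds). The fingers move at their own pace and stop on an object; "newtons" is the grip in N (left out, the last holds). Time passes only in rows, so rows that repeat a pose let the fingers close. It gives the time, the measured TCP pose, the force, the opening and the grip force at its end, in the units of the state.
- monitor.read_state(): the state, without advancing time (a new reading comes with each control period).
- viewer.read_camera(name): name is "scene" or "top" or "wrist"; returns a dict with "image" (400x640x3 uint8, red, green, blue), "intrinsics" (3x3 intrinsics, pixels), "distortion" ([k1, k2, p1, p2, k3] as OpenCV has them; the pictures are not rectified), "T" (4x4, takes a point from camera to world coordinates); the wrist camera has in their place "hand_eye" (4x4, takes a point from camera to tool coordinates, whose origin is the TCP and whose axes are the flange's). Camera axes: x right, y up, looking along -z (the intrinsics and any distortion apply to the point x, -y, -z); pixel columns grow to the right and rows downward; lengths in m; the calibration is good to about 2 mm. A picture is of the moment at which its call begins: read the wrist's pose just before it. There is no depth.
- job.finish_job(): hands the job in; it is judged then, once.
Trained networks look in a picture, given as the dict that the camera call returned (one of the last four; its "shot" number tells which), for a name from the list of things; names that differ only in an ending like _2 or _b are one class to them, and where a whole thing is asked for, a point or a joint stands for the part that bears it (a point fixed in the world has none). Each returns a list of dicts, best first, with "score" (0 to 1); they miss things now and then, are a little off and sometimes report something else, mostly with a low value. They report only what shows in the picture. A call takes as long as a camera call. They do not tell look-alikes from the thing itself.
- viewer.boxes_of(picture, label): "extent" ([centre column, centre row, width, height] in pixels, round what is visible of it).
- viewer.spot_point(picture, label): "point" ([column, row] in pixels: a listed point, or the origin of a listed thing).
The state is a dict: "time": time; "q": joint angles; "joint_vel": joint speeds; "joint_torque": joint torques, N m; "tool_pos": TCP position; "tcp_rot": TCP orientation; "wrist_force": force on the tool from outside, world axes, zero at the start; "torque": the same for the moment, N m; "width": opening from 0.0 (shut) to 1.0 (fully open); "grip_force": force on a finger pad.
Only numpy, scipy, OpenCV 4.12 (cv2) and the standard library are available. Lean on these libraries where they do the work, as an engineer would, in place of code of your own. Each camera call takes 0.05 s, during which the arm holds its last target. There are 200 camera calls.

## Working session

There is one attempt and no reset: what is moved stays moved. The work goes in short steps, Python scripts to look and compute and a tool call to move; the robot and the scene stay as the last step left them, time stands still between calls to the robot, and variables do not carry over. Pictures are saved under pics/ and viewed, at most 10 in all, crops included, and the job is handed in when it is done.

Besides the shell and the picture viewer there is one more tool, called after "Call:" as name(argument=value, ...) on one line, values as JSON. step_arm: Moves the arm, as the interface text tells. Its arguments: {"type":"object","properties":{"series":{"type":"array"},"gripper":{"type":"number"},"newtons":{"type":"number"}},"required":["series"]}

```bash
mkdir -p pics; cat > h.py <<'E'
import numpy as np, cv2, json
from workcell import monitor, viewer, job
from scipy.spatial.transform import Rotation as R
def ray(p,px):
    u=cv2.undistortPoints(np.array([[px]],float),np.array(p["intrinsics"],float),np.array(p["distortion"],float))[0,0]
    d=np.array([u[0],-u[1],-1.]); T=np.array(p["T"]); return T[:3,3],T[:3,:3]@d
def at(p,px,z):
    o,d=ray(p,px); return o+d*(z-o[2])/d[2]
def proj(p,X):
    T=np.array(p["T"]); c=(np.array(X)-T[:3,3])@T[:3,:3]; c=c*[1,-1,-1]
    return cv2.projectPoints(c.reshape(1,1,3),np.zeros(3),np.zeros(3),np.array(p["intrinsics"],float),np.array(p["distortion"],float))[0].ravel()
def shot(n):
    if n=="wrist":
        s=monitor.read_state(); p=viewer.read_camera(n)
        T=np.eye(4);T[:3,:3]=R.from_rotvec(s["tcp_rot"]).as_matrix();T[:3,3]=s["tool_pos"];p["T"]=T@np.array(p["hand_eye"])
    else: p=viewer.read_camera(n)
    return p
def save(p,n,crop=None,f=1):
    im=p["image"][...,::-1]
    if crop: im=im[crop[1]:crop[3],crop[0]:crop[2]]
    cv2.imwrite("pics/"+n,cv2.resize(im,None,fx=f,fy=f))
E
python3 - <<'E'
from h import *
np.set_printoptions(precision=4,suppress=True)
s=monitor.read_state();print(s)
Z=dict(hub=.073,gate=.012,opening=.0125,pocket=.0125,peg_a=.1,peg_b=.1,tin=.012,bottle=.0125,carton=.0125,spool=.0125,tape=.012,jar=.012,gun=0)
for c in ["top","scene"]:
    p=shot(c);save(p,c+".png")
    for k,z in Z.items():
        for r in viewer.spot_point(p,k)[:4]: print(c,k,round(r["score"],2),np.round(r["point"]),at(p,r["point"],z)[:2])
E
```

```text
{'time': 0.0, 'q': array([ 1.1101,  0.2648,  1.6054,  0.    ,  1.2737, -0.0369]), 'joint_vel': array([ 0.0013,  0.0013,  0.0007,  0.0016, -0.0002,  0.    ]), 'joint_torque': array([ -0.0017, -51.513 , -36.731 ,  -0.0003,   0.0131,   0.    ]), 'tool_pos': array([0.2772, 0.6146, 0.2299]), 'tcp_rot': array([-0.6606, -3.0708,  0.0034]), 'wrist_force': array([ 0.0785, -0.0962, -0.0613]), 'torque': array([ 0.0132, -0.0805,  0.0027]), 'grip_force': 0.0, 'width': 0.9994443988673514}
top hub 0.69 [254. 172.] [0.5549 0.1092]
top gate 0.83 [306. 174.] [ 0.5609 -0.0264]
top opening 0.68 [290. 175.] [0.5563 0.0173]
top opening 0.21 [289. 150.] [0.628  0.0221]
top pocket 0.98 [287. 175.] [0.557  0.0247]
top peg_a 0.94 [291. 147.] [0.6174 0.01  ]
top peg_a 0.68 [287. 195.] [0.4925 0.0171]
top peg_a 0.26 [287. 178.] [0.5368 0.0176]
top peg_b 0.94 [291. 147.] [0.6174 0.01  ]
top peg_b 0.68 [287. 195.] [0.4925 0.0171]
top peg_b 0.26 [287. 178.] [0.5368 0.0176]
top tin 0.87 [432. 136.] [ 0.6729 -0.3816]
top tin 0.84 [362. 271.] [ 0.2923 -0.1875]
top tin 0.73 [304. 173.] [ 0.5611 -0.0207]
top tin 0.72 [
[... 899 characters left out ...]
 226.] [0.6112 0.0165]
scene peg_b 0.56 [362. 197.] [0.4967 0.0098]
scene tin 0.95 [223. 208.] [ 0.4916 -0.3655]
scene tin 0.9 [185. 251.] [ 0.6717 -0.3784]
scene tin 0.74 [262. 225.] [ 0.5397 -0.2349]
scene tin 0.73 [244. 177.] [ 0.3223 -0.3726]
scene bottle 0.93 [378. 266.] [0.6295 0.0669]
scene spool 0.84 [442. 248.] [0.5412 0.2071]
scene spool 0.21 [404. 223.] [0.4628 0.1166]
scene spool 0.17 [355. 227.] [ 0.5035 -0.0021]
scene tape 0.62 [288. 256.] [ 0.6385 -0.1359]
scene tape 0.35 [402. 222.] [0.4598 0.1108]
scene tape 0.29 [265. 226.] [ 0.5458 -0.2254]
scene jar 0.55 [315. 208.] [ 0.4396 -0.1195]
scene jar 0.25 [181. 213.] [ 0.5362 -0.4677]
scene gun 0.86 [181. 212.] [ 0.5152 -0.4821]
```

View pics/top.png

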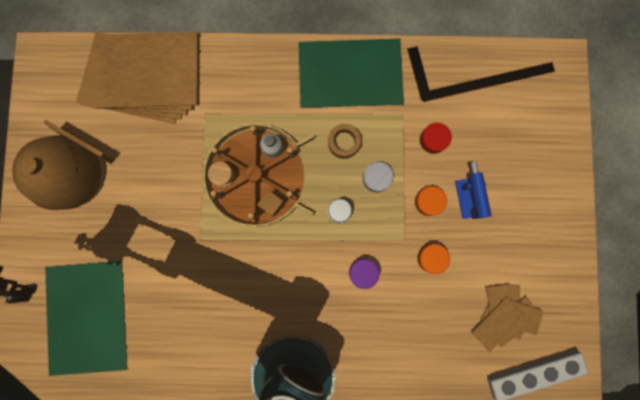

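View pics/scene.png

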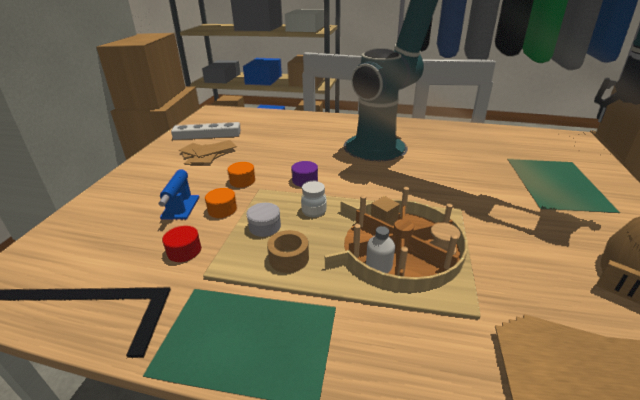

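Could be taken for the tin (top view): red (436,137), orange (432,200) and (434,258), purple (365,273) and plain steel-grey (378,177). The grey one is the only one on the board and the only one that isn't coloured, so I choose it. The bottle is on the +x side, so the wheel turns clockwise (negative). Next I move over the scene to check with the wrist camera.

Call:
step_arm(series=[-0.05,-0.056,-0.03,0.15,-0.1,-0.11,-0.06,0.3,-0.14,-0.16,-0.09,0.45,-0.18,-0.2,-0.12,0.6,-0.22,-0.25,-0.15,0.75,-0.26,-0.29,-0.17,0.9,-0.3,-0.34,-0.17,1.05,-0.34,-0.38,-0.17,1.147], gripper=0.6)

```text
time: 2.4
tool_pos: [0.4179, 0.1682, 0.3994]
tcp_rot: [2.224, 2.217, 0.004]
wrist_force: [1.3, -0.3, 0.1]
width: 0.597
grip_force: 0.0
```

Call:
step_arm(series=[-0.05,0.02,0,0,-0.1,0.04,0,0,-0.15,0.06,0,0,-0.2,0.08,0,0,-0.25,0.1,0,0,-0.3,0.12,0,0,-0.3,0.12,0,0,-0.3,0.12,0,0])

```text
time: 3.4
tool_pos: [0.5373, -0.13, 0.3977]
tcp_rot: [-2.222, -2.22, -0.0]
wrist_force: [0.3, 0.0, -0.1]
width: 0.602
grip_force: 0.0
```

```bash
python3 - <<'E'
from h import *
np.set_printoptions(precision=4,suppress=True)
s=monitor.read_state();print(s["tool_pos"],s["time"])
Z=dict(hub=.073,gate=.012,opening=.0125,pocket=.0125,peg_a=.1,tin=.012,bottle=.0125,carton=.0125,tape=.012,jar=.012)
p=shot("wrist");save(p,"w1.png")
for k,z in Z.items():
    for r in viewer.spot_point(p,k)[:3]: print(k,round(r["score"],2),np.round(r["point"]),at(p,r["point"],z)[:2])
for k,z in dict(tin=.062,tape=.060,jar=.087).items():
    for r in viewer.boxes_of(p,k)[:2]: print("box",k,round(r["score"],2),np.round(r["extent"]),at(p,r["extent"][:2],z)[:2])
E
```

```text
[ 0.5373 -0.13    0.3977] 3.4
hub 0.36 [332.  45.] [0.55   0.0156]
hub 0.2 [268. 144.] [ 0.4608 -0.1149]
gate 0.7 [331.  81.] [ 0.5507 -0.0264]
opening 0.89 [330.  46.] [0.5496 0.0231]
pocket 0.72 [333.  46.] [0.5536 0.0229]
peg_a 0.91 [380.  43.] [0.61   0.0134]
peg_a 0.57 [292.  44.] [0.5004 0.0124]
peg_a 0.51 [332.  46.] [0.5497 0.01  ]
tin 0.91 [328. 204.] [ 0.5474 -0.2233]
tin 0.8 [210. 279.] [ 0.3322 -0.3682]
tin 0.64 [389. 286.] [ 0.6607 -0.3832]
bottle 0.96 [384.  14.] [0.6282 0.0677]
carton 0.65 [279.  11.] [0.4748 0.071 ]
carton 0.39 [290.  44.] [0.4899 0.0262]
carton 0.25 [381.  45.] [0.6256 0.0245]
tape 0.71 [393. 151.] [ 0.6524 -0.1346]
jar 0.9 [268. 144.] [ 0.4504 -0.1219]
jar 0.36 [383.  44.] [0.6285 0.026 ]
box tin 0.9 [204. 282.  42.  38.] [ 0.3409 -0.3446]
box tin 0.88 [169. 186.  56.  55.] [ 0.3046 -0.1792]
box tape 0.76 [399. 153.  63.  59.] [ 0.6501 -0.1297]
box jar 0.93 [267. 144.  51.  44.] [ 0.4613 -0.1138]
```

View pics/w1.png

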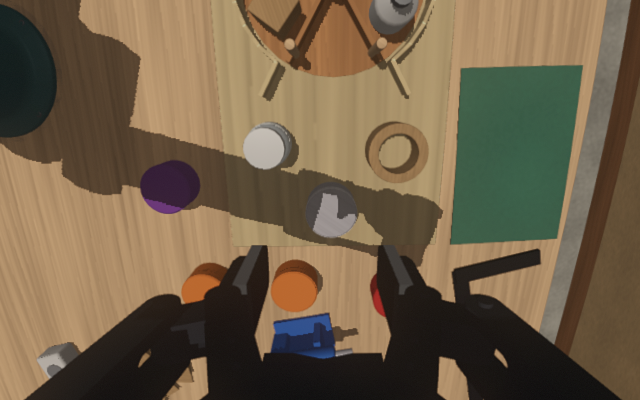

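The grey tin sits alone on the board at (331,210), with the jar at (268,146) and the tape at (397,152). The orange, red and purple look-alikes are all off the board. The lane between jar and tape is about x 0.543. I'll come down behind the tin and push it with the two half-open fingers as a cradle.

Call:
step_arm(series=[-0.05,0.005,0.03,0,-0.1,0.01,0.06,0,-0.155,0.01,0.1,0,-0.155,0.01,0.16,0,-0.155,0.01,0.22,0,-0.155,0.01,0.28,0,-0.155,0.01,0.33,0,-0.155,0.01,0.33,0])

```text
time: 5.1
tool_pos: [0.5433, -0.2829, 0.0626]
tcp_rot: [-2.214, -2.214, 0.005]
wrist_force: [-0.6, 0.5, -0.5]
width: 0.603
grip_force: 0.0
```

```bash
python3 - <<'E'
from h import *
np.set_printoptions(precision=4,suppress=True)
s=monitor.read_state();print(s["tool_pos"],s["time"])
Z=dict(tin=.012,tape=.012,jar=.012,peg_a=.1,opening=.0125)
for c in ["wrist","top"]:
  p=shot(c)
  if c=="wrist": save(p,"w2.png")
  for k,z in Z.items():
    for r in viewer.spot_point(p,k)[:3]: print(c,k,round(r["score"],2),np.round(r["point"]),at(p,r["point"],z)[:2])
E
```

```text
[ 0.5433 -0.2829  0.0626] 5.1
wrist tin 0.96 [248. 327.] [ 0.4907 -0.3612]
wrist tin 0.71 [ 55. 329.] [ 0.3446 -0.3682]
wrist tin 0.64 [332. 129.] [ 0.5489 -0.2248]
top tin 0.74 [430. 204.] [ 0.4815 -0.3759]
top tin 0.7 [435. 257.] [ 0.3335 -0.3887]
top tin 0.67 [375. 177.] [ 0.5544 -0.2214]
top tape 0.69 [341. 142.] [ 0.6509 -0.1251]
top jar 0.85 [339. 211.] [ 0.4574 -0.1203]
top peg_a 0.74 [290. 150.] [0.6097 0.0117]
top peg_a 0.55 [287. 195.] [0.4925 0.0166]
top peg_a 0.51 [304. 177.] [ 0.5387 -0.026 ]
top opening 0.79 [290. 178.] [0.5467 0.0168]
top opening 0.34 [225. 175.] [0.5537 0.2006]
```

View pics/w2.png

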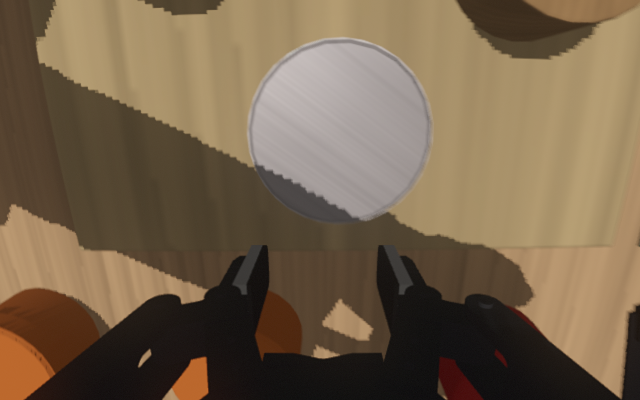

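The close view shows plain brushed steel at (340,130), so this is the right tin, about 7 mm right of the finger centre. I'll lower, then start the push.

Call:
step_arm(series=[0,0.004,0.015,0,0,0.006,0.03,0,0,0.006,0.03,0,0.01,0.006,0.03,0,0.02,0.006,0.03,0,0.03,0.006,0.03,0,0.04,0.005,0.03,0,0.05,0.004,0.03,0])

```text
time: 6.7
tool_pos: [0.5518, -0.2345, 0.0382]
tcp_rot: [2.221, 2.221, 0.0]
wrist_force: [0.4, -1.5, -0.4]
width: 0.6
grip_force: 0.9
```

```bash
python3 - <<'E'
from h import *
np.set_printoptions(precision=4,suppress=True)
s=monitor.read_state();print(s["tool_pos"],s["wrist_force"])
p=shot("wrist");save(p,"w3.png")
for r in viewer.boxes_of(p,"tin")[:3]: print(r["score"],np.round(r["extent"]),at(p,r["extent"][:2],.062))
E
```

```text
[ 0.5518 -0.2345  0.0382] [ 0.3843 -1.544  -0.4396]
0.72 [ 92.  42. 185.  85.] [ 0.4736 -0.1405  0.062 ]
0.67 [324. 180. 209. 209.] [ 0.5527 -0.1891  0.062 ]
0.65 [463. 392.  43.  16.] [ 0.6189 -0.2926  0.062 ]
```

View pics/w3.png

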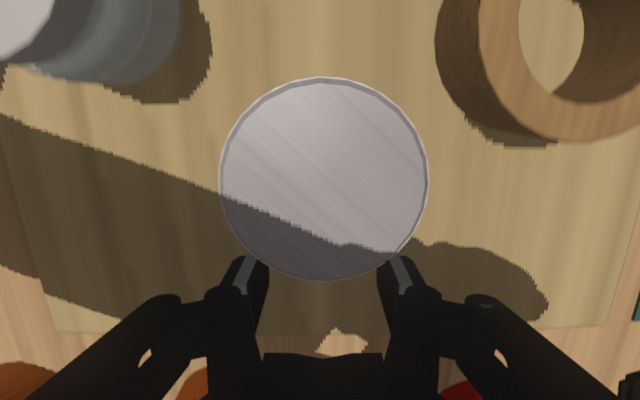

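The tin is seated in the cradle, centred at (324,180) and 45 mm ahead of the TCP. The jar's edge is near column 183 and the tape's near 437, so the lane centre is about 5 mm to the left. I'll push on through the lane.

Call:
step_arm(series=[0.012,-0.002,0.002,0,0.024,-0.004,0.004,0,0.036,-0.005,0.004,0,0.048,-0.005,0.004,0,0.06,-0.005,0.004,0,0.072,-0.005,0.004,0,0.084,-0.005,0.004,0,0.096,-0.005,0.004,0])

```text
time: 7.8
tool_pos: [0.5464, -0.1383, 0.0338]
tcp_rot: [-2.221, -2.221, 0.0]
wrist_force: [-0.0, -5.0, 5.0]
width: 0.598
grip_force: 3.1
```

Call:
step_arm(series=[0.01,0,0,0,0.02,0.0,0,0,0.03,0.001,0,0,0.04,0.003,0,0,0.05,0.005,0,0,0.06,0.007,0,0,0.07,0.008,0,0,0.07,0.008,0,0])

```text
time: 8.8
tool_pos: [0.5539, -0.0676, 0.0331]
tcp_rot: [-2.22, -2.22, -0.0]
wrist_force: [-0.0, -0.4, 0.4]
width: 0.599
grip_force: 0.3
```

```bash
python3 - <<'E'
from h import *
np.set_printoptions(precision=4,suppress=True)
s=monitor.read_state();print(s["tool_pos"],s["wrist_force"])
p=shot("wrist");save(p,"w4.png")
for r in viewer.boxes_of(p,"tin")[:3]: print(r["score"],np.round(r["extent"]),at(p,r["extent"][:2],.062))
for k,z in dict(peg_a=.1,opening=.0125,hub=.073).items():
    for r in viewer.spot_point(p,k)[:3]: print(k,round(r["score"],2),np.round(r["point"]),at(p,r["point"],z)[:2])
E
```

```text
[ 0.5539 -0.0676  0.0331] [-0.0337 -0.3559  0.426 ]
0.92 [320. 182. 221. 212.] [ 0.5534 -0.0216  0.062 ]
0.87 [  9. 379.  15.  38.] [ 0.405  -0.1174  0.062 ]
peg_a 0.97 [74. 80.] [0.4985 0.0112]
peg_a 0.55 [582.  65.] [0.6121 0.0146]
opening 0.69 [321.  58.] [0.5535 0.0254]
```

View pics/w4.png

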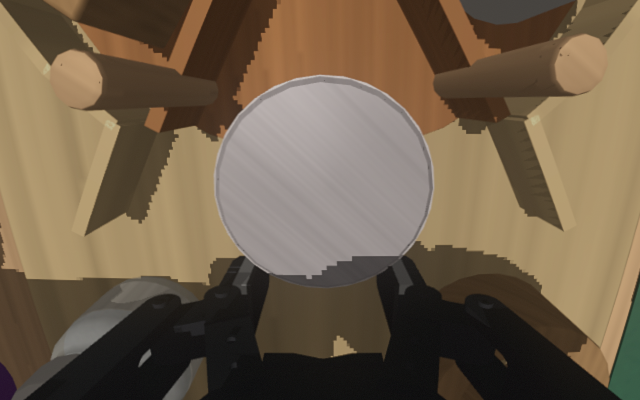

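The tin is on the axis at (320,182), between the pegs at (78,80) and (582,65), and the board is almost square to the tool. About 48 mm is left to home, so I'll slow the last part.

Call:
step_arm(series=[0.008,0.0,0,0,0.016,0.001,0,0,0.024,0.001,0,0,0.03,0.001,0,0,0.035,0.001,0,0,0.038,0.001,0,0,0.041,0.001,0,0,0.044,0.001,0,0])

```text
time: 10.05
tool_pos: [0.5556, -0.0251, 0.0339]
tcp_rot: [2.222, 2.221, 0.0]
wrist_force: [1.0, -1.8, -0.7]
width: 0.597
grip_force: 0.8
```

Call:
step_arm(series=[0.001,0,0,0,0.002,0,0,0,0.003,0,0,0,0.003,0,0,0])

```text
time: 10.55
tool_pos: [0.5555, -0.0221, 0.0338]
tcp_rot: [-2.221, -2.221, -0.0]
wrist_force: [-0.4, -1.1, -1.0]
width: 0.601
grip_force: 0.6
```

```bash
python3 - <<'E'
from h import *
np.set_printoptions(precision=4,suppress=True)
s=monitor.read_state();print(s["tool_pos"],s["wrist_force"])
p=shot("wrist");save(p,"w5.png")
for r in viewer.boxes_of(p,"tin")[:3]: print(r["score"],np.round(r["extent"]),at(p,r["extent"][:2],.062))
for k,z in dict(peg_a=.1,opening=.0125,hub=.073).items():
    for r in viewer.spot_point(p,k)[:3]: print(k,round(r["score"],2),np.round(r["point"]),at(p,r["point"],z)[:2])
E
```

```text
[ 0.5555 -0.0221  0.0338] [-0.3825 -1.0716 -1.0443]
0.95 [321. 181. 220. 211.] [0.5555 0.0241 0.062 ]
peg_a 0.73 [103. 260.] [0.498 0.012]
peg_a 0.65 [538. 250.] [0.6122 0.0148]
```

View pics/w5.png

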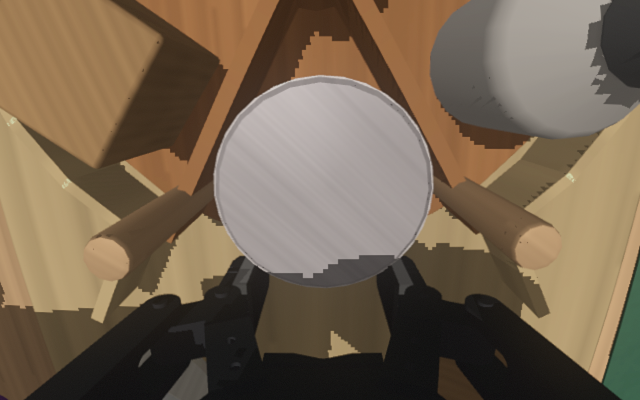

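The tin is between the walls with the pegs at (107,258) and (538,247), and about 2–3 mm remains. I'll creep until the force rises.

Call:
step_arm(series=[0.001,0,0,0,0.001,0,0,0,0.002,0,0,0,0.002,0,0,0])

```text
time: 11.3
tool_pos: [0.5555, -0.0201, 0.0338]
tcp_rot: [-2.221, -2.221, -0.0]
wrist_force: [-0.2, -1.4, -0.6]
width: 0.6
grip_force: 0.7
```

Call:
step_arm(series=[0.001,0,0,0,0.001,0,0,0])

```text
time: 11.55
tool_pos: [0.5555, -0.0191, 0.0338]
tcp_rot: [-2.221, -2.221, 0.0]
wrist_force: [0.6, -1.8, -0.2]
width: 0.602
grip_force: 0.7
```

Call:
step_arm(series=[0.001,0,0,0,0.001,0,0,0])

```text
time: 11.8
tool_pos: [0.5555, -0.018, 0.0338]
tcp_rot: [-2.221, -2.221, -0.0]
wrist_force: [0.2, -1.5, -1.0]
width: 0.599
grip_force: 0.7
```

Call:
step_arm(series=[0.001,0,0,0,0.001,0,0,0])

```text
time: 12.05
tool_pos: [0.5555, -0.017, 0.0338]
tcp_rot: [-2.221, -2.222, -0.0]
wrist_force: [0.2, -1.9, 0.0]
width: 0.599
grip_force: 0.7
```

Call:
step_arm(series=[0.001,0,0,0,0.001,0,0,0])

```text
time: 12.3
tool_pos: [0.5556, -0.0162, 0.0339]
tcp_rot: [2.221, 2.221, 0.0]
wrist_force: [0.5, -1.3, -0.1]
width: 0.601
grip_force: 0.9
```

```bash
python3 - <<'E'
from h import *
np.set_printoptions(precision=4,suppress=True)
s=monitor.read_state();print(s["tool_pos"],s["wrist_force"])
p=shot("wrist")
for r in viewer.boxes_of(p,"tin")[:1]: print(r["score"],np.round(r["extent"]),at(p,r["extent"][:2],.062))
for k,z in dict(peg_a=.1,hub=.073).items():
    for r in viewer.spot_point(p,k)[:3]: print(k,round(r["score"],2),np.round(r["point"]),at(p,r["point"],z)[:2])
E
```

```text
[ 0.5556 -0.0162  0.0339] [ 0.5037 -1.3298 -0.115 ]
0.7 [322. 182. 219. 213.] [0.5559 0.0294 0.062 ]
peg_a 0.74 [109. 281.] [0.4983 0.0117]
peg_a 0.61 [536. 268.] [0.6127 0.0153]
```

Call:
step_arm(series=[0.001,0,0,0,0.001,0,0,0])

```text
time: 12.75
tool_pos: [0.5555, -0.0151, 0.0338]
tcp_rot: [2.221, 2.221, 0.0]
wrist_force: [1.0, -2.1, 0.0]
width: 0.6
grip_force: 1.1
```

Call:
step_arm(series=[0.001,0,0,0,0.001,0,0,0])

```text
time: 13.0
tool_pos: [0.5557, -0.0146, 0.0339]
tcp_rot: [2.221, 2.221, -0.001]
wrist_force: [0.3, -4.7, 0.4]
width: 0.603
grip_force: 2.2
```

The force rose to 4.7 N, so the tin is home. I'll back off, rise, shut the fingers partly and look at the wheel from above.

Call:
step_arm(series=[-0.005,0,0,0,-0.015,0,0,0,-0.03,0,0,0,-0.05,0,-0.02,0,-0.05,0,-0.07,0,-0.03,0,-0.12,0,0.01,0,-0.17,0,0.05,0,-0.22,0])

```text
time: 14.0
tool_pos: [0.5554, 0.0338, 0.2531]
tcp_rot: [2.223, 2.219, 0.001]
wrist_force: [0.3, 0.2, -0.6]
width: 0.597
grip_force: 0.0
```

Call:
step_arm(series=[0.04,0,-0.05,0,0.08,0,-0.1,0,0.1,0,-0.1,0,0.1,0,-0.1,0], gripper=0.4)

```text
time: 14.5
tool_pos: [0.5559, 0.1347, 0.3524]
tcp_rot: [2.219, 2.223, 0.002]
wrist_force: [0.4, -0.6, 0.1]
width: 0.399
grip_force: 0.0
```

```bash
python3 - <<'E'
from h import *
np.set_printoptions(precision=4,suppress=True)
s=monitor.read_state();print(s["tool_pos"],s["time"],s["q"])
for c in ["wrist","top"]:
  p=shot(c)
  if c=="wrist": save(p,"w6.png")
  for k,z in dict(peg_a=.1,hub=.073,tin=.012,pocket=.0125,bottle=.0125,opening=.0125).items():
    for r in viewer.spot_point(p,k)[:6]: print(c,k,round(r["score"],2),np.round(r["point"]),at(p,r["point"],z)[:2])
E
```

```text
[0.5559 0.1347 0.3524] 14.5 [0.194  0.016  1.665  0.0002 1.4589 0.1921]
wrist peg_a 0.93 [278. 255.] [0.4979 0.012 ]
wrist peg_a 0.67 [365. 254.] [0.6135 0.0139]
wrist hub 0.72 [321. 178.] [0.5548 0.1111]
wrist tin 0.89 [320. 220.] [0.5528 0.0286]
wrist tin 0.41 [369. 194.] [0.6291 0.0719]
wrist bottle 0.82 [371. 194.] [0.6309 0.0722]
top peg_a 0.93 [288. 193.] [0.4977 0.0141]
top peg_a 0.75 [290. 148.] [0.6144 0.0128]
top hub 0.62 [251. 171.] [0.5562 0.1168]
top tin 0.94 [287. 173.] [0.5619 0.0251]
top tin 0.72 [428. 202.] [ 0.4845 -0.3712]
top tin 0.64 [362. 274.] [ 0.2857 -0.1873]
top tin 0.57 [433. 259.] [ 0.3269 -0.3817]
top pocket 0.95 [287. 175.] [0.5567 0.0252]
top bottle 0.79 [274. 146.] [0.6378 0.0645]
top bottle 0.32 [225. 176.] [0.552  0.1997]
top opening 0.57 [289. 174.] [0.5594 0.0197]
top opening 0.39 [287. 174.] [0.5579 0.0247]
```

View pics/w6.png

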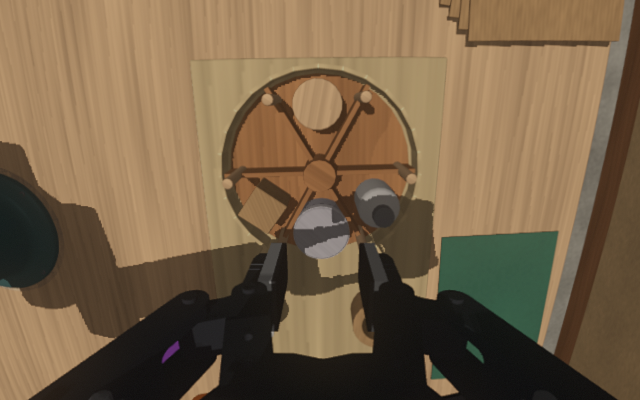

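The tin is home at (321,228), with the bottle at (380,205) and the spool at (318,104). The 60° peg, at (366,97), stands between an empty pocket and the low spool, so it is clear to straddle and lead round.

```bash
python3 - <<'E'
from h import *
np.set_printoptions(precision=4,suppress=True)
p=shot("wrist");P=[]
for px in [(366,97),(267,99),(411,178.5),(228.5,184),(278,255),(365,254)]:
    P.append(at(p,px,.1)[:2]); print(px,P[-1])
P=np.array(P); a=np.radians([60,120,0,180,240,300]); u=np.c_[np.cos(a),np.sin(a)]*.115
c=P.mean(0); d=P-c; yaw=np.arctan2((u[:,0]*d[:,1]-u[:,1]*d[:,0]).sum(),(u*d).sum()); print(c,np.degrees(yaw),np.hypot(*d.T))
# straddle waypoints: peg at 60deg, then turned t
for t in range(0,61,6):
    b=np.radians(60-t)+yaw; print(t,c+.115*np.array([np.cos(b),np.sin(b)]))
E
```

```text
(366, 97) [0.6064 0.2118]
(267, 99) [0.4921 0.2097]
(411, 178.5) [0.6656 0.1153]
(228.5, 184) [0.4394 0.1085]
(278, 255) [0.4971 0.0115]
(365, 254) [0.6124 0.0128]
[0.5522 0.1116] 1.509269676817387 [0.1139 0.115  0.1135 0.1128 0.1143 0.1157]
0 [0.607  0.2127]
6 [0.6173 0.2064]
12 [0.6269 0.1991]
18 [0.6356 0.1908]
24 [0.6434 0.1817]
30 [0.6502 0.1717]
36 [0.656  0.1612]
42 [0.6606 0.15  ]
48 [0.664  0.1385]
54 [0.6662 0.1267]
60 [0.6671 0.1147]
```

Call:
step_arm(series=[0.03,0.02,0.02,0.12,0.06,0.04,0.05,0.25,0.078,0.051,0.1,0.38,0.078,0.051,0.15,0.497,0.078,0.051,0.2,0.497,0.078,0.051,0.225,0.497,0.078,0.051,0.225,0.497,0.078,0.051,0.225,0.497], gripper=0.45)

```text
time: 16.25
tool_pos: [0.6076, 0.2123, 0.128]
tcp_rot: [2.699, 1.607, 0.003]
wrist_force: [-0.5, -0.0, 0.5]
width: 0.455
grip_force: 0.0
```

```bash
python3 - <<'E'
from h import *
np.set_printoptions(precision=4,suppress=True)
s=monitor.read_state();M=R.from_rotvec(s["tcp_rot"]).as_matrix();print(s["tool_pos"],M[:,:2])
p=shot("wrist");save(p,"w7.png")
print(proj(p,[.607,.2127,.1]),proj(p,[*s["tool_pos"]]))
for r in viewer.spot_point(p,"peg_a")[:6]: print(round(r["score"],2),np.round(r["point"]),at(p,r["point"],.1)[:2])
E
```

```text
[0.6076 0.2123 0.128 ] [[ 0.4767  0.879 ]
 [ 0.879  -0.4767]
 [ 0.0016  0.0016]]
[320.7893 237.5628] [322.0887 260.8489]
```

View pics/w7.png

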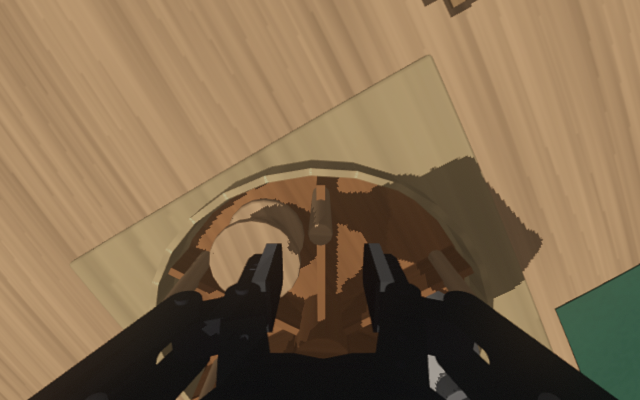

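The peg top, at (320,237), lies midway between the open fingers. I'll lower, narrow the gap and lead the wheel round its arc.

Call:
step_arm(series=[0,0,0.02,0,0,0,0.04,0,0,0,0.057,0,0,0,0.057,0])

```text
time: 16.85
tool_pos: [0.6045, 0.2113, 0.0663]
tcp_rot: [-2.699, -1.606, 0.008]
wrist_force: [-0.2, -0.4, -0.2]
width: 0.45
grip_force: 0.0
```

Call:
step_arm(series=[0,0,0,0,0,0,0,0,0,0,0,0], gripper=0.3)

```text
time: 17.23
tool_pos: [0.6071, 0.2121, 0.0703]
tcp_rot: [2.699, 1.607, 0.002]
wrist_force: [0.1, 0.2, -0.2]
width: 0.301
grip_force: 0.0
```

Call:
step_arm(series=[-0.0002,0.006,0,0.0524,-0.0006,0.012,0,0.1047,-0.0014,0.018,0,0.1571,-0.0025,0.0239,0,0.2094,-0.0039,0.0298,0,0.2618,-0.0056,0.0355,0,0.3142,-0.0076,0.0412,0,0.3665,-0.0099,0.0468,0,0.4189])

```text
time: 18.23
tool_pos: [0.6428, 0.1811, 0.0699]
tcp_rot: [-2.975, -1.008, 0.0]
wrist_force: [-1.1, 0.7, 0.8]
width: 0.3
grip_force: 0.6
```

Position matches the 24° waypoint, and the peg is being pushed at about 1 N.

Call:
step_arm(series=[-0.0002,0.006,0,0.0524,-0.0006,0.012,0,0.1047,-0.0014,0.018,0,0.1571,-0.0025,0.0239,0,0.2094,-0.0039,0.0298,0,0.2618,-0.0056,0.0355,0,0.3142,-0.0076,0.0412,0,0.3665,-0.0099,0.0468,0,0.4189])

```text
time: 19.23
tool_pos: [0.664, 0.1374, 0.07]
tcp_rot: [3.12, 0.367, 0.001]
wrist_force: [0.7, 0.1, -0.5]
width: 0.3
grip_force: 0.0
```

Call:
step_arm(series=[-0.0002,0.006,0,0.0524,-0.0006,0.012,0,0.1047,-0.0014,0.018,0,0.1571,-0.0025,0.0239,0,0.2094,-0.0025,0.0239,0,0.2094,-0.0025,0.0239,0,0.2094,-0.0025,0.0239,0,0.2094])

```text
time: 20.1
tool_pos: [0.6668, 0.1142, 0.0696]
tcp_rot: [-3.141, -0.043, -0.0]
wrist_force: [0.5, 0.3, -0.1]
width: 0.302
grip_force: 0.0
```

Call:
step_arm(series=[0,0,0,0,0,0,0,0], gripper=0.45)

```text
time: 20.35
tool_pos: [0.6667, 0.1141, 0.0694]
tcp_rot: [3.141, 0.042, -0.0]
wrist_force: [-0.5, -0.2, 0.4]
width: 0.449
grip_force: 0.0
```

Call:
step_arm(series=[0,0,-0.03,0,0,0,-0.06,0,0,0,-0.1,0,0,0,-0.15,0,0,0,-0.2,0,-0.03,0,-0.25,0,-0.06,0,-0.28,0,-0.06,0,-0.28,0])

```text
time: 21.35
tool_pos: [0.6071, 0.1127, 0.3544]
tcp_rot: [-3.14, -0.043, -0.012]
wrist_force: [0.9, -0.7, 0.1]
width: 0.449
grip_force: 0.0
```

```bash
python3 - <<'E'
from h import *
np.set_printoptions(precision=4,suppress=True)
s=monitor.read_state();print(s["tool_pos"],s["time"],s["wrist_force"])
for c in ["wrist","top"]:
  p=shot(c)
  if c=="wrist": save(p,"w8.png")
  for k,z in dict(peg_a=.1,hub=.073,tin=.012,bottle=.0125,tape=.012,jar=.012).items():
    for r in viewer.spot_point(p,k)[:3]: print(c,k,round(r["score"],2),np.round(r["point"]),at(p,r["point"],z)[:2])
E
```

```text
[0.6071 0.1127 0.3544] 21.35 [ 0.8942 -0.6621  0.1289]
wrist peg_a 0.85 [396. 249.] [0.4975 0.0131]
wrist peg_a 0.79 [320. 288.] [0.4361 0.1123]
wrist hub 0.63 [380. 190.] [0.5702 0.0347]
wrist hub 0.57 [324. 201.] [0.5525 0.1105]
wrist tin 0.85 [582. 313.] [ 0.3368 -0.3621]
wrist tin 0.77 [605. 231.] [ 0.4943 -0.359 ]
wrist tin 0.64 [345. 234.] [0.4814 0.0745]
wrist bottle 0.91 [380. 192.] [0.5513 0.0243]
wrist tape 0.86 [491. 131.] [ 0.6489 -0.1341]
wrist jar 0.81 [459. 251.] [ 0.456 -0.114]
top peg_a 0.98 [290. 193.] [0.4968 0.0088]
top peg_a 0.74 [250. 216.] [0.4367 0.1117]
top hub 0.77 [254. 173.] [0.5528 0.1102]
top tin 0.77 [430. 139.] [ 0.6636 -0.377 ]
top tin 0.71 [270. 200.] [0.4834 0.0731]
top tin 0.59 [431. 202.] [ 0.4869 -0.3773]
top bottle 0.68 [291. 173.] [0.5608 0.0155]
top tape 0.78 [343. 145.] [ 0.6438 -0.1306]
top jar 0.73 [340. 212.] [ 0.4536 -0.1256]
top jar 0.63 [291. 173.] [0.5606 0.0152]
```

View pics/w8.png

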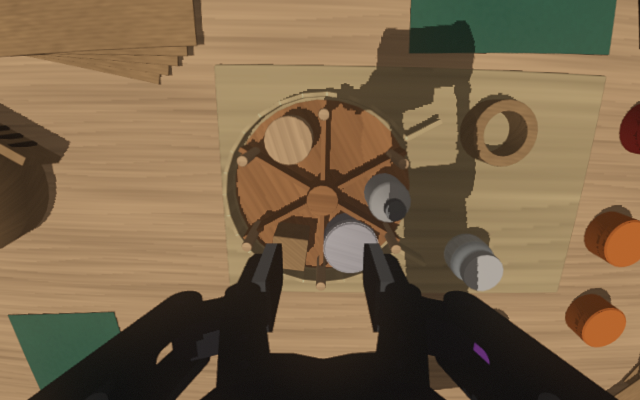

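```bash
python3 - <<'E'
from h import *
np.set_printoptions(precision=4,suppress=True)
p=shot("wrist"); c=np.array([.5523,.1116])
print(monitor.read_state()["time"])
for r in viewer.boxes_of(p,"tin")[:4]: print(r["score"],np.round(r["extent"]),at(p,r["extent"][:2],.062))
for n,px in dict(visible=(350,247)).items(): print(n,at(p,px,.062))
b=np.radians(211.5); q=c+.088*np.array([np.cos(b),np.sin(b)]); print("pocket",q,"top-plane px",proj(p,[*q,.062]))
for d in range(0,360,60):
    a=np.radians(d+31.5+30-60+0); print(d,proj(p,[*(c+.115*np.array([np.cos(a),np.sin(a)])),.1]))
E
```

```text
22.1
0.83 [598. 321.  62.  52.] [ 0.3546 -0.344   0.062 ]
0.8 [349. 242.  57.  57.] [0.4877 0.072  0.062 ]
0.8 [612. 239.  56.  55.] [ 0.5004 -0.3222  0.062 ]
0.79 [631. 129.  18.  48.] [ 0.6617 -0.3045  0.062 ]
visible [0.4804 0.07   0.062 ]
pocket [0.4773 0.0656] top-plane px [352.9558 249.069 ]
0 [322.2683 112.5988]
60 [240.0272 161.7282]
120 [246.4096 248.5179]
180 [322.315  287.0963]
240 [398.2152 248.524 ]
300 [404.5542 161.7155]
```

The wheel's pegs match the −60° prediction to within 2 px. The tin at (350,247) is about 5 mm from its pocket centre, the bottle is at the opening, and the robot is clear. I'm handing in.

```bash
python3 -c "
from h import *
print(job.finish_job())"
```

```text
the job is handed in; nothing more can be done
None
```

The job is handed in at about 22 s of the 58 s allowed, though no verdict came back: the tin was slid home into its pocket, the wheel was turned one click clockwise so the glue bottle stands at the opening, and the last pictures show the tape and jar where they started and the arm clear; I did not re-measure the glue gun, which the arm never went near.

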